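Flip a slide carrier face up onto the light pad

ROBOT

A 7-joint arm with a two-finger parallel gripper is mounted at the origin on the work surface. World frame = base frame: x ahead of the robot, y to its left, z up, the work surface at z = 0. Lengths are in m, angles in rad, forces in N, time in s.
With the tool pointing down it reaches from about 0.4 to 0.875 m from the base axis. Payload 6.5 kg.
Tool frame: the origin (TCP) lies midway between the tips of the shut fingers; the grasp point (between the pads) lies 19 mm behind it; z points along the fingers, y is the direction in which the jaws open and shut (so a half turn about z gives the same grasp; the last joint's range is limited). The gripper opens to 85 mm and grips with 20 to 120 N. Pads are 22 mm wide; open, the fingers measure 114 mm over their backs; the gripper's body (76 mm by 85 mm) begins 54 mm behind the grasp point. The pads swing forward as they close: fully open they stand 13 mm farther back than shut.
Start: joints at [1.045, 0.536, -0.004, 1.538, 0.003, 1.067, -0.071], TCP at [0.288, -0.582, 0.231] pointing down, gripper open.
Joint ranges: [-2.7, 2.7], [-0.37, 2.16], [-1.27, 1.26], [0.24, 2.4], [-1.31, 4.45], [0.19, 1.91], [-2.76, 2.76]. Speed limits (rad/s): [2.39, 2.39, 3.14, 3.14, 3.14, 3.14, 3.14].

INTERFACE

Orientations are given as [roll, pitch, yaw] about the fixed x, y, z axes, in that order (R = Rz(yaw) Ry(pitch) Rx(roll)).
In Python, from cell import ctrl gives the robot as it stands.
- The arm moves only by the tool send_rows, never from a script. Its argument "rows" is text: rows parted by semicolons, each of 6 numbers parted by spaces: the shift along the tool's x, y, z in m, then the turn, a rotation vector about the tool's x, y, z in degrees. In form: x y z wx wy wz; .... A call has 1 to 12 rows; each row is the pose to reach, as a shift and turn from the pose measured when the call began, along the tool's axes at that moment; what a row does not reach only later rows make up. A row lasts 1/10 s, in which the tool goes at most 50 mm and 8.59 degrees, less where a joint would pass 70% of its speed; a pose out of reach is approached as far as the arm can. A call with a gripper value outside its range is refused whole. "gripper" is the opening, from 0 (shut) to 1 (fully open), set as the call begins (left out, the last holds). The fingers move at their own pace and stop on an object; the grip force is fixed at half the most. Time passes only in rows, so rows that repeat a pose let the fingers close. It gives the time, the measured TCP pose, the force and the opening at its end, in the units of the state.
- ctrl.read_state(): the state, without advancing time (a new reading comes with each control period).
- ctrl.camera(name): name is "side" or "top"; returns a dict with "img" (384x512x3 uint8, red, green, blue), "vertical_fov" (degrees; the focal length in pixels is half the picture's height over the tangent of half this angle, whatever the lens; pixels are square), "cx", "cy" (the principal point, pixels), "position" and "attitude" of the camera in the world. Camera axes: x right, y up, looking along -z (the intrinsics and any distortion apply to the point x, -y, -z); pixel columns grow to the right and rows downward; lengths in m; the calibration is good to about 2 mm. A picture is of the moment at which its call begins. There is no depth.
- ctrl.finish_job(): hands the job in, once; it reports no verdict.
Trained networks look in a picture, given as the dict that the camera call returned (one of the last four; its "shot" number tells which), for a name from the list of things; names that differ only in an ending like _2 or _b are one class to them, and where a whole thing is asked for, a point or a joint stands for the part that bears it (a point fixed in the world has none). Each returns a list of dicts, best first, with "confidence" (0 to 1); they miss things now and then, are a little off and sometimes report something else, mostly with a low value. They report only what shows in the picture. A call takes as long as a camera call. They do not tell look-alikes from the thing itself.
- ctrl.search_frame(picture, name): "extent" ([centre column, centre row, width, height] in pixels, round what is visible of it).
- ctrl.cut_out(picture, name): "region" (384x512 bool, what is visible of it) and "extent" ([centre column, centre row, width, height] in pixels, round what is visible of it).
- ctrl.landmark_of(picture, name): "xy" ([column, row] in pixels: a listed point, or the origin of a listed thing).
The state is a dict: "clock": time; "joints": joint angles; "joint_velocities": joint speeds; "joint_torque": joint torques, N m; "tcp_pos": TCP position; "tcp_rot": TCP orientation; "ft_force": force on the tool from outside, world axes, zero at the start; "ft_torque": the same for the moment, N m; "opening": opening from 0.0 (shut) to 1.0 (fully open).
Only numpy, scipy, OpenCV 4.12 (cv2) and the standard library are available. Lean on these libraries where they do the work, as an engineer would, in place of code of your own. Each camera call takes 0.05 s, during which the arm holds its last target.

TASK

The empty four-slide carrier has been left face down on the bench to dry, beside the light pad. Without gripping it or lifting it off the surface, push it from its tab side until its straight long side meets the edge of the light pad, tips up there and flips over onto the pad, then push it on until the whole carrier, tab and all, lies flat on the lit panel, face up. Leave everything else where it is.

Things in the scene. Friction and masses are not known exactly. Their poses are not given: they have to be found in the camera images.
- light_pad: LED light pad, fixed: aluminium-framed slab 200 mm (its x) by 270 mm (its y), 6 mm high, square upright sides. The white lit panel on top, flush and centred, is 156 (x) by 226 mm (y), inside a 22 mm frame. Origin: centre of its underside, on the bench; z up. The carrier lies off its -x side: that edge, at x = -100 mm, is the one to push against.
- carrier: Black slide carrier, loose, about 120 g: a frame with four slide pockets, 85 mm (its x) by 128 mm (its y) by 14 mm, lying face down. Origin: centre of the pocket face, on the bench at the start; z points from there to the base plate: up at the start, down once it lies face up. The base plate, the 3 mm farthest from the pocket face, runs on as a grip tab off the -x long side, away from the pad.
- carrier_corner0 (a point): Corner of the carrier's frame, on the plane of the base (14 mm from the pocket face), at carrier x = -42.5 mm, y = -64 mm.
- carrier_corner1 (a point): Corner of the carrier's frame, on the plane of the base (14 mm from the pocket face), at carrier x = -42.5 mm, y = +64 mm.
- carrier_corner2 (a point): Corner of the carrier's frame, on the plane of the base (14 mm from the pocket face), at carrier x = +42.5 mm, y = -64 mm.
- carrier_corner3 (a point): Corner of the carrier's frame, on the plane of the base (14 mm from the pocket face), at carrier x = +42.5 mm, y = +64 mm.
- carrier_tab (a point): Middle of the outer edge of the grip tab, at carrier x = -58.5 mm, half-way through its thickness. The tab is 64 mm wide (y), stands 16 mm out from the long side, is 3 mm thick and flush with the base: face down, it is 11 to 14 mm above the bench with free space under it.
- lid: Clear plastic slide-tray lid lying off the pad's -y end, 85 by 127 by 9 mm, loose. Leave alone. Origin: centre of its underside.
- pen: Marker pen lying flat, 125 mm long, 13 mm thick, beyond one end of the carrier. Leave alone. Origin: underside at mid-length.
- tube_stand: Orange-capped 50 mL tube upright in a white 50 mm square foot, 122 mm tall in all, loose. Leave alone. Origin: centre of its underside.
- timer: White bench timer lying flat, 60 by 65 by 18 mm, loose, past the pad's far (+x) side. Leave alone. Origin: centre of its underside.
- tip_box: Open blue box of pipette tips, 85 by 122 by 62 mm, loose. Leave alone. Origin: centre of its underside.
There are look-alikes about, which are no part of the job. Several things look just like the carrier: the one meant starts nearest to the robot's base.

How it is judged:
By the outcome, as a careful person would: the job done as asked, in the order asked, and still so for the second after the job is handed in, with the robot touching nothing.
It also fails if it takes over 67 s, if anything falls off the work surface, if the arm or the gripper's body presses on something with over 40 N, if the wrist force passes 120 N, or if a joint passes its speed limit or range.

## Working session

There is one attempt and no reset: what is moved stays moved. The work goes in short steps, Python scripts to look and compute and a tool call to move; the robot and the scene stay as the last step left them, time stands still between calls to the robot, and variables do not carry over. Pictures are saved under pics/ and viewed, and the job is handed in when it is done.

Besides the shell and the picture viewer there is one more tool, called after ">>>" as a command line: name --argument value ..., lists and objects as JSON in quotes. send_rows: Moves the arm, as the interface text tells. Its arguments: {"type":"object","properties":{"rows":{"type":"string"},"gripper":{"type":"number"}},"required":["rows"]}

```bash
ls; mkdir -p pics
python3 - <<'E'
from cell import ctrl
import cv2
print(ctrl.read_state())
for n in("side","top"):
    p=ctrl.camera(n); cv2.imwrite(f"pics/{n}0.png",p["img"][:,:,::-1]); print({k:v for k,v in p.items() if k!="img"})
E
```

```text
pics
{'clock': 0.0, 'joints': array([ 1.04480235,  0.53717424, -0.00443582,  1.53884417,  0.00259502,
        1.06728241, -0.07122083]), 'joint_velocities': array([-0.001995  , -0.0003405 ,  0.00071115, -0.00109663, -0.00108304,
        0.00066383, -0.00065211]), 'joint_torque': array([-5.56234718e-04, -5.83416438e+01,  1.04841560e+00, -2.59099871e+01,
        1.23905169e-02,  9.69629036e-03, -9.14506018e-06]), 'tcp_pos': array([ 0.28815883, -0.58195225,  0.23041916]), 'tcp_rot': array([-3.13989462e+00,  1.22117856e-04,  4.59840313e-01]), 'ft_force': array([ 0.3471575 ,  0.00653134, -0.08773371]), 'ft_torque': array([-0.02927548,  0.01543472, -0.00358287]), 'opening': 0.9986337292584518}
{'vertical_fov': 55.23590952399103, 'cx': 257.10272151933833, 'cy': 191.01343164657078, 'position': array([-0.29642841,  0.66613932,  0.68766307]), 'attitude': array([ 1.06555974,  0.00584871, -2.33881109]), 'shot': 1}
{'vertical_fov': 57.63954129620028, 'cx': 256.91773557695143, 'cy': 192.81455027165208, 'position': array([ 0.43343095, -0.12021678,  1.14448796]), 'attitude': array([ 0.11964931, -0.00210799, -1.57041896]), 'shot': 2}
```

View pics/top0.png

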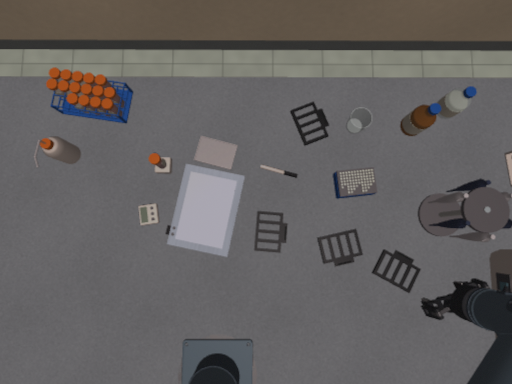

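View pics/side0.png

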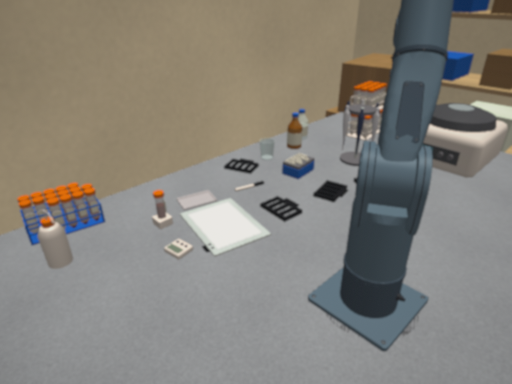

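```bash
cat > h.py <<'E'
from cell import ctrl
import cv2,numpy as np
from scipy.spatial.transform import Rotation as Rn
from scipy.optimize import least_squares
def cam(p):
    f=192/np.tan(np.radians(p["vertical_fov"]/2)); R=Rn.from_euler('xyz',p["attitude"]).as_matrix()
    return f,R,np.array(p["position"])
def px2w(p,uv,z):
    f,R,C=cam(p); uv=np.atleast_2d(uv)
    d=np.c_[(uv[:,0]-p["cx"])/f,-(uv[:,1]-p["cy"])/f,-np.ones(len(uv))]@R.T
    return C+d*((z-C[2])/d[:,2])[:,None]
def w2px(p,X):
    f,R,C=cam(p); c=(np.atleast_2d(X)-C)@R
    return np.c_[p["cx"]+f*c[:,0]/-c[:,2], p["cy"]-f*c[:,1]/-c[:,2]]
def rect(mask):
    c,_=cv2.findContours(mask.astype(np.uint8),cv2.RETR_EXTERNAL,cv2.CHAIN_APPROX_NONE)
    return max(c,key=cv2.contourArea)[:,0,:].astype(float)
def snap(name,tag):
    p=ctrl.camera(name); cv2.imwrite(f"pics/{tag}.png",p["img"][:,:,::-1]); return p
E
python3 - <<'E'
from h import *
for n in("top","side"):
    p=ctrl.camera(n)
    for nm in ["light_pad","carrier","carrier_corner0","carrier_corner1","carrier_corner2","carrier_corner3","carrier_tab","pen","lid"]:
        z={"light_pad":0,"carrier":0,"pen":0,"lid":0}.get(nm,0.014 if 'corner' in nm else .0125)
        for r in ctrl.landmark_of(p,nm):
            print(n,nm,round(r["confidence"],2),np.round(r["xy"],1),np.round(px2w(p,r["xy"],z)[0],4))
    for r in ctrl.cut_out(p,"light_pad")[:1]:
        c=rect(r["region"]); q=px2w(p,c,.006)[:,:2]
        rc=cv2.minAreaRect((q*1000).astype(np.float32)); print(n,rc,cv2.boxPoints(rc))
E
```

```text
top light_pad 0.77 [206.2 206.3] [0.5263 0.0441 0.    ]
top light_pad 0.3 [280.3 254.2] [ 0.371  -0.1983  0.    ]
top light_pad 0.26 [283.9 234.4] [ 0.4347 -0.2105  0.    ]
top carrier 0.86 [399.2 267.4] [ 0.3292 -0.5813  0.    ]
top carrier 0.67 [337.6 246.4] [ 0.3961 -0.3845  0.    ]
top carrier 0.65 [309.  125.4] [ 0.8008 -0.2987  0.    ]
top carrier 0.63 [268.8 232.2] [ 0.4418 -0.1614  0.    ]
top carrier_corner0 0.91 [410.1 293.7] [ 0.2489 -0.6061  0.014 ]
top carrier_corner0 0.9 [306.2 143.6] [ 0.734  -0.2861  0.014 ]
top carrier_corner0 0.86 [379.9 249.9] [ 0.3855 -0.5164  0.014 ]
top carrier_corner0 0.85 [373.7 274.3] [ 0.3089 -0.4935  0.014 ]
top carrier_corner0 0.84 [325.3 260.2] [ 0.353  -0.3408  0.014 ]
top carrier_corner0 0.84 [288.9 111.2] [ 0.8454 -0.2298  0.014 ]
top carrier_corner0 0.83 [281.6 216.1] [ 0.4935 -0.2025  0.014 ]
top carrier_corner0 0.83 [281.1 255. ] [ 0.3693 -0.1999  0.014 ]
top carrier_corner0 0.77 [314.9 103.8] [ 0.8714 -0.3177  0.014 ]
top carrier_corner0 0.71 [255.8 209.8] [ 0.5138 -0.1189  0.014 ]
top carrier_corner0 0.71 [253.4 251.3] [ 0.3809 -0
[... 6387 characters left out ...]
14 ]
side carrier_corner3 0.78 [230.4 158.9] [ 0.8822 -0.2993  0.014 ]
side carrier_corner3 0.75 [313.8 195.4] [ 0.4107 -0.3034  0.014 ]
side carrier_corner3 0.71 [255.7 162.7] [ 0.7722 -0.3519  0.014 ]
side carrier_tab 0.84 [291.  199.7] [ 0.4506 -0.2215  0.0125]
side carrier_tab 0.79 [347.7 192.7] [ 0.3357 -0.4124  0.0125]
side carrier_tab 0.68 [249.1 158.1] [ 0.8318 -0.3676  0.0125]
side pen 0.54 [247.5 189.1] [ 0.6381 -0.1787  0.    ]
side lid 0.82 [194.8 199.4] [0.7172 0.0154 0.    ]
side ((511.83172607421875, 52.29540252685547), (216.6936798095703, 282.0967102050781), 78.41010284423828) [[351.89178  -25.504967]
 [628.23676  -82.179665]
 [671.77167  130.09576 ]
 [395.4267   186.77048 ]]
```

Run:
```python
import cv2
i=cv2.imread("pics/top0.png")[125:275,150:310]; cv2.imwrite("pics/z0.png",cv2.resize(i,None,fx=4,fy=4,interpolation=cv2.INTER_CUBIC))
```

```text
(no output)
```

View pics/z0.png

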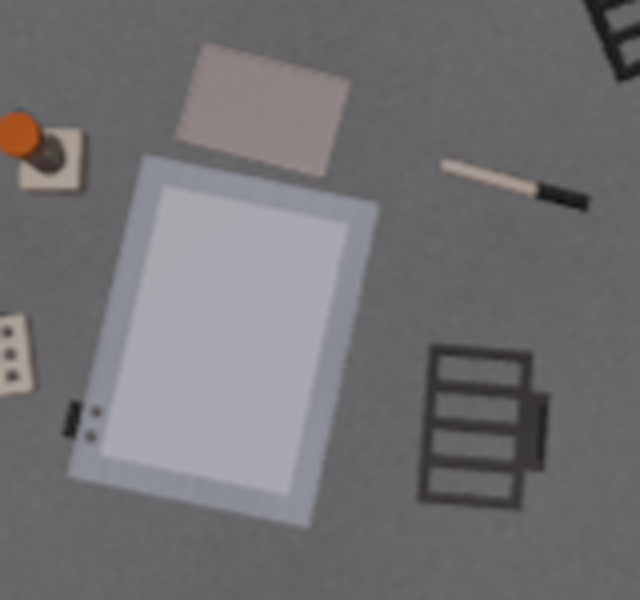

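```bash
cat >> h.py <<'E'
def fitrect(W,corn):  # corn local xy -> W world xy ; rigid fit
    corn=np.array(corn,float);W=W[:,:2]
    f=lambda q:(np.c_[np.cos(q[2])*corn[:,0]-np.sin(q[2])*corn[:,1]+q[0],np.sin(q[2])*corn[:,0]+np.cos(q[2])*corn[:,1]+q[1]]-W).ravel()
    r=least_squares(f,[*W.mean(0),1.4]); return r.x,np.abs(r.fun).max()
PAD=None
E
python3 - <<'E'
from h import *
p=ctrl.camera("top")
z=lambda a:np.array(a)/4+np.array([150,125])-.375
pad=px2w(p,z([(146,157),(379,204),(310,526),(68,476)]),.006)
print(fitrect(pad,[(.1,-.135),(-.1,-.135),(-.1,.135),(.1,.135)]))
pan=px2w(p,z([(163,186),(347,224),(289,494),(102,457)]),.006)
print(fitrect(pan,[(.078,-.113),(-.078,-.113),(-.078,.113),(.078,.113)]))
c=px2w(p,z([(431,346),(531,352),(521,508),(419,501),(548,394),(543,470)]),.014)
x,e=fitrect(c,[(.0425,-.064),(-.0425,-.064),(-.0425,.064),(.0425,.064),(-.0585,-.032),(-.0585,.032)]);print(x,e)
q=np.array([.5164,.0452]);
for P in [fitrect(pan,[(.078,-.113),(-.078,-.113),(-.078,.113),(.078,.113)])[0]]:
    d=x[:2]-P[:2];a=P[2];print("carrier in pad",np.cos(a)*d[0]+np.sin(a)*d[1],-np.sin(a)*d[0]+np.cos(a)*d[1],np.degrees(x[2]-a),np.degrees(a))
E
```

```text
(array([0.51613016, 0.04330397, 1.36536408]), np.float64(0.001830717254849512))
(array([0.51600431, 0.04376804, 1.37184805]), np.float64(0.0008180194453116241))
[ 0.44482769 -0.15924056  1.49799958] 0.0025457861797400505
carrier in pad -0.2130714906746262 0.029650352676042227 7.227950054111775 78.60110333650923
```

```bash
cat >> h.py <<'E'
PC=np.array([.516,.0437]);PA=np.radians(78.5)
def T(x,y,z,tilt=0,yaw=0):
    c,s=np.cos(PA),np.sin(PA)
    w=np.array([PC[0]+c*x-s*y,PC[1]+s*x+c*y,z])
    R=Rn.from_euler('z',PA+np.radians(yaw))*Rn.from_euler('x',np.pi)*Rn.from_euler('y',np.radians(tilt))
    return w,R
def topad(w):
    d=np.array(w[:2])-PC;c,s=np.cos(PA),np.sin(PA);return np.round([c*d[0]+s*d[1],-s*d[0]+c*d[1],w[2]],4)
def rows(targets):
    s=ctrl.read_state();R0=Rn.from_euler('xyz',s["tcp_rot"]);p0=s["tcp_pos"]
    print("t",round(s["clock"],2),"pad",topad(p0),"F",np.round(s["ft_force"],1))
    o=[]
    for t in targets:
        w,R=T(*t);d=R0.inv().apply(w-p0);r=np.degrees((R0.inv()*R).as_rotvec())
        o.append(" ".join(f"{v:.4f}" for v in d)+" "+" ".join(f"{v:.1f}" for v in r))
    print("; ".join(o))
def lin(a,b,n): return [tuple(np.array(a)+(np.array(b)-np.array(a))*i/n) for i in range(1,n+1)]
E
python3 - <<'E'
from h import *
rows([(-.31,.03,.12,12)])
E
```

```text
t 1.25 pad [-0.659   0.0982  0.2313] F [ 0.  -0.5  0.4]
0.2680 -0.2338 0.1113 5.5 11.2 -52.0
```

>>> send_rows --rows "0.134 -0.117 0.05 2.7 5.6 -26; 0.268 -0.234 0.111 5.5 11.2 -52; 0.268 -0.234 0.111 5.5 11.2 -52; 0.268 -0.234 0.111 5.5 11.2 -52; 0.268 -0.234 0.111 5.5 11.2 -52; 0.268 -0.234 0.111 5.5 11.2 -52; 0.268 -0.234 0.111 5.5 11.2 -52; 0.268 -0.234 0.111 5.5 11.2 -52; 0.268 -0.234 0.111 5.5 11.2 -52; 0.268 -0.234 0.111 5.5 11.2 -52; 0.268 -0.234 0.111 5.5 11.2 -52; 0.268 -0.234 0.111 5.5 11.2 -52" --gripper 0

```text
clock: 2.45
tcp_pos: [0.4245, -0.2555, 0.1206]
tcp_rot: [3.141, -0.209, 1.369]
ft_force: [0.5, -0.4, 0.1]
opening: 0.003
```

Run:
```python
from h import *
rows([(-.31,.03,.005,12)])
```

```text
t 2.45 pad [-0.3114  0.03    0.1206] F [ 0.5 -0.4  0.1]
-0.0226 -0.0000 0.1134 0.0 0.0 -0.1
```

>>> send_rows --rows "-0.009 0 0.045 0 0 0; -0.018 0 0.09 0 0 0; -0.021 0 0.104 0 0 0; -0.0225 0 0.1135 0 0 0; -0.0225 0 0.1135 0 0 0; -0.0225 0 0.1135 0 0 0"

```text
clock: 3.05
tcp_pos: [0.4259, -0.2547, 0.0062]
tcp_rot: [3.139, -0.208, 1.369]
ft_force: [0.5, -0.0, -0.2]
opening: -0.002
```

Run:
```python
from h import *
p=snap("side","s1");i=p["img"][:,:,::-1][140:290,170:390]; cv2.imwrite("pics/s1z.png",cv2.resize(i,None,fx=3.5,fy=3.5,interpolation=cv2.INTER_CUBIC))
rows(lin((-.31,.03,.005,12),(-.25,.03,.005,12),8))
```

```text
t 3.1 pad [-0.3105  0.0287  0.0064] F [-1.1  0.1 -0.1]
0.0075 -0.0013 0.0030 0.2 0.1 -0.1; 0.0148 -0.0013 0.0045 0.2 0.1 -0.1; 0.0222 -0.0014 0.0061 0.2 0.1 -0.1; 0.0295 -0.0014 0.0076 0.2 0.1 -0.1; 0.0369 -0.0014 0.0092 0.2 0.1 -0.1; 0.0442 -0.0014 0.0107 0.2 0.1 -0.1; 0.0515 -0.0014 0.0123 0.2 0.1 -0.1; 0.0589 -0.0014 0.0138 0.2 0.1 -0.1
```

View pics/s1z.png

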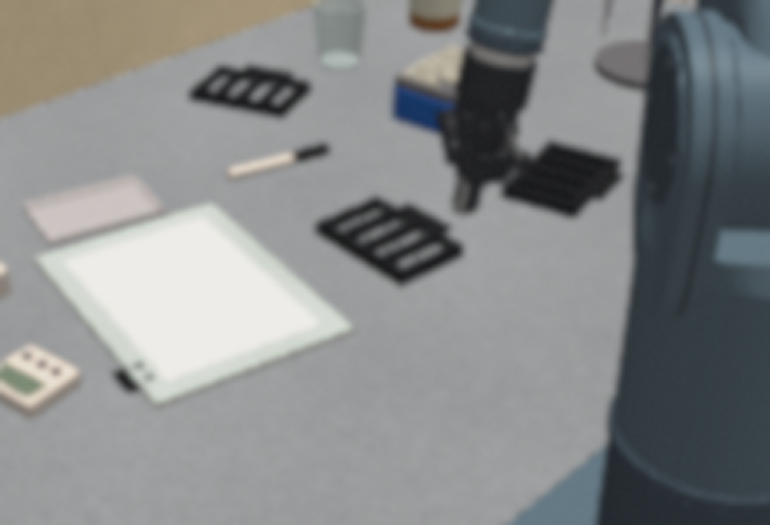

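>>> send_rows --rows "0.008 -0.0013 0.003 0 0 0; 0.016 -0.0013 0.005 0 0 0; 0.022 -0.0013 0.006 0 0 0; 0.028 -0.0013 0.0073 0 0 0; 0.034 -0.0013 0.0086 0 0 0; 0.040 -0.0013 0.0098 0 0 0; 0.046 -0.0013 0.0111 0 0 0; 0.052 -0.0013 0.0124 0 0 0; 0.058 -0.0013 0.0136 0 0 0; 0.064 -0.0014 0.015 0 0 0; 0.070 -0.0014 0.0162 0 0 0; 0.0735 -0.0014 0.0169 0 0 0"

```text
clock: 4.3
tcp_pos: [0.4398, -0.1797, 0.005]
tcp_rot: [3.139, -0.208, 1.37]
ft_force: [-0.1, -1.7, -0.3]
opening: 0.001
```

Run:
```python
from h import *
p=snap("top","t2");i=p["img"][:,:,::-1][125:275,150:350]; cv2.imwrite("pics/t2z.png",cv2.resize(i,None,fx=4,fy=4,interpolation=cv2.INTER_CUBIC))
rows([(-.235,.03,.005,12)])
```

```text
t 4.35 pad [-0.2336  0.0301  0.0051] F [-0.4  0.9  0. ]
-0.0014 0.0001 -0.0002 0.2 0.0 0.0
```

View pics/t2z.png

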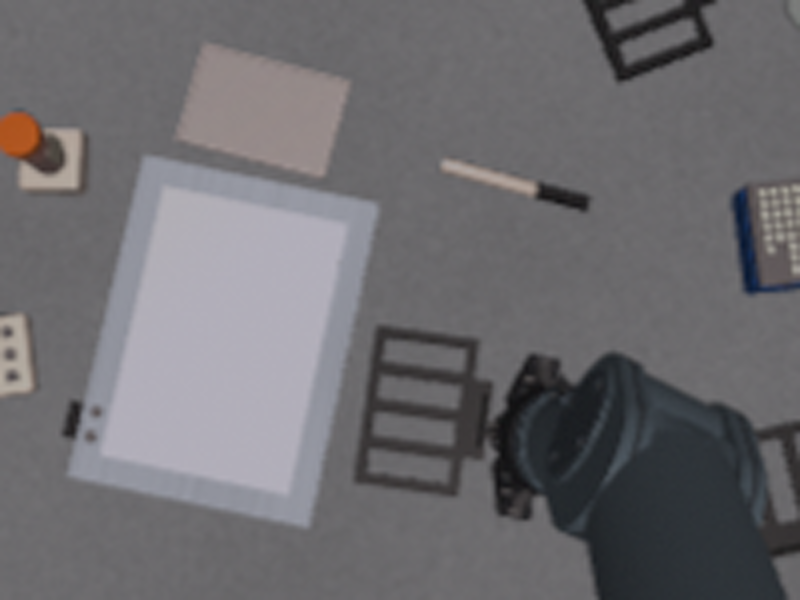

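>>> send_rows --rows "0.004 0 0.0008 0 0 0; 0.008 0 0.0016 0 0 0; 0.012 0 0.0024 0 0 0; 0.015 0 0.003 0 0 0; 0.018 0 0.0037 0 0 0; 0.020 0 0.0041 0 0 0"

```text
clock: 4.95
tcp_pos: [0.444, -0.1589, 0.0052]
tcp_rot: [3.139, -0.209, 1.37]
ft_force: [-1.1, -0.7, -0.1]
opening: -0.003
```

Run:
```python
from h import *
p=snap("top","t3");i=p["img"][:,:,::-1][125:275,150:350]; cv2.imwrite("pics/t3z.png",cv2.resize(i,None,fx=4,fy=4,interpolation=cv2.INTER_CUBIC))
rows([(-.21,.03,.005,12)])
```

```text
t 5.0 pad [-0.2128  0.0304  0.0051] F [-1.1 -0.9 -1.1]
0.0027 0.0004 0.0007 0.1 0.0 0.0
```

View pics/t3z.png

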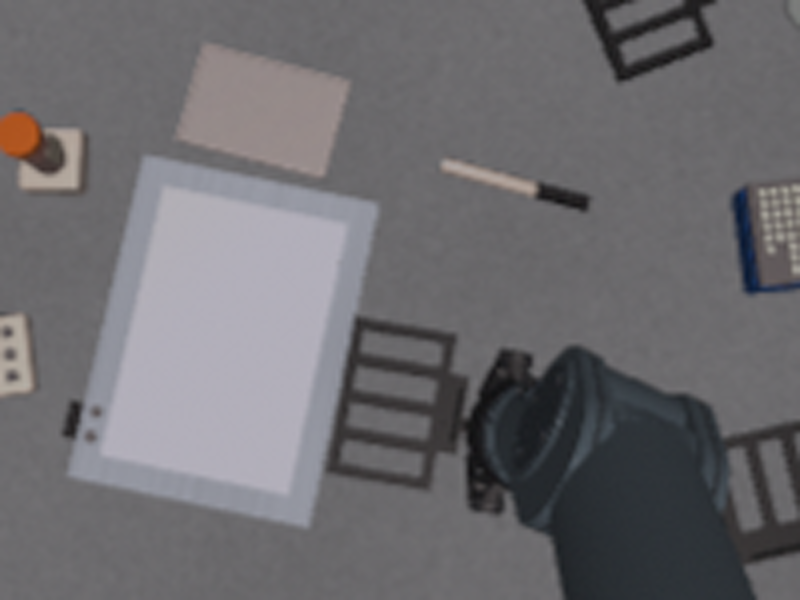

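>>> send_rows --rows "0.002 0.0004 0.0004 0 0 0; 0.004 0.0004 0.0008 0 0 0; 0.005 0.0004 0.001 0 0 0; 0.006 0.0004 0.0012 0 0 0"

```text
clock: 5.4
tcp_pos: [0.4432, -0.1563, 0.0048]
tcp_rot: [-3.141, -0.205, 1.367]
ft_force: [-8.2, -13.7, 5.0]
opening: 0.001
```

Run:
```python
from h import *
p=snap("top","t4");i=p["img"][:,:,::-1][185:260,210:290]; cv2.imwrite("pics/t4z.png",cv2.resize(i,None,fx=8,fy=8,interpolation=cv2.INTER_CUBIC))
rows([(-.205,.03,.005,12)])
```

```text
t 5.45 pad [-0.2105  0.0315  0.0048] F [ -7.7 -10.5   4.7]
0.0055 0.0015 0.0009 0.0 0.3 -0.2
```

View pics/t4z.png

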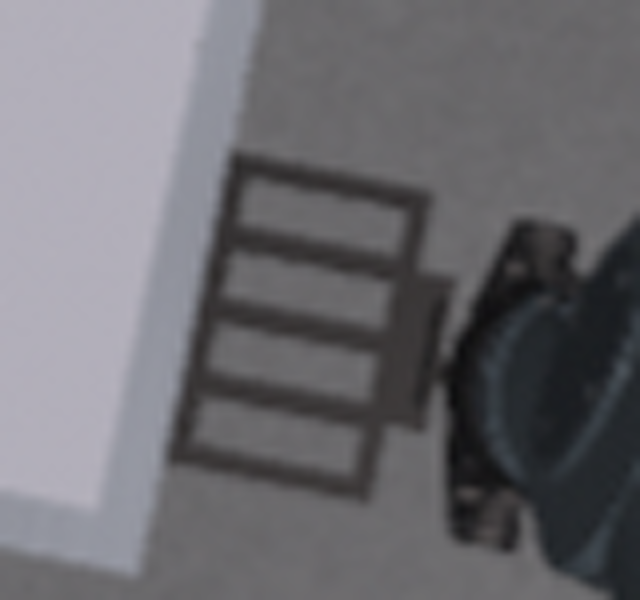

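```bash
cat >> h.py <<'E'
def arc(ths,tilts,bias,y=.031,s=5.,P=(-100.,6.),body=(-101.,5.)):
    o=[]
    for th,t in zip(ths,tilts):
        a=np.radians(th);b=np.radians(t)
        E=np.array([P[0]+body[0]*np.cos(a)+body[1]*np.sin(a),P[1]-body[0]*np.sin(a)+body[1]*np.cos(a)])
        c=E-[11*np.cos(b)-s*np.sin(b),11*np.sin(b)+s*np.cos(b)]
        o.append(((c[0]+bias)/1000,y,c[1]/1000,t))
    return o
E
python3 - <<'E'
from h import *
th=np.array([2,4,6,8.5,11,13.5,16,18.5,21])
a=arc(th,12+th*.3,4,s=4.5);print(np.round(a,4).tolist());rows(a)
E
```

```text
[[-0.2065, 0.031, 0.0077, 12.6], [-0.2061, 0.031, 0.0111, 13.2], [-0.2055, 0.031, 0.0145, 13.8], [-0.2047, 0.031, 0.0188, 14.55], [-0.2036, 0.031, 0.0229, 15.3], [-0.2024, 0.031, 0.0271, 16.05], [-0.2009, 0.031, 0.0312, 16.8], [-0.1993, 0.031, 0.0352, 17.55], [-0.1975, 0.031, 0.0391, 18.3]]
t 5.45 pad [-0.2105  0.0315  0.0048] F [ -7.7 -10.5   4.7]
0.0045 0.0005 -0.0020 0.0 0.9 -0.2; 0.0056 0.0005 -0.0053 0.0 1.5 -0.2; 0.0069 0.0005 -0.0085 0.0 2.1 -0.2; 0.0086 0.0005 -0.0125 0.0 2.8 -0.2; 0.0105 0.0005 -0.0163 0.0 3.6 -0.2; 0.0125 0.0005 -0.0201 0.0 4.3 -0.2; 0.0147 0.0005 -0.0238 0.0 5.1 -0.2; 0.0171 0.0005 -0.0275 0.0 5.8 -0.2; 0.0197 0.0005 -0.0310 0.0 6.6 -0.2
```

>>> send_rows --rows "0.0045 0.0005 -0.002 0 0.9 0; 0.0056 0.0005 -0.0053 0 1.5 0; 0.007 0.0005 -0.0085 0 2.1 0; 0.0086 0.0005 -0.0125 0 2.8 0; 0.0105 0.0005 -0.0163 0 3.6 0; 0.0125 0.0005 -0.02 0 4.3 0"

```text
clock: 6.05
tcp_pos: [0.4437, -0.1515, 0.0266]
tcp_rot: [-3.139, -0.277, 1.364]
ft_force: [-5.6, -8.1, 2.4]
opening: -0.002
```

Run:
```python
from h import *
p=snap("side","s5");i=p["img"][:,:,::-1][160:270,190:350]; cv2.imwrite("pics/s5z.png",cv2.resize(i,None,fx=5,fy=5,interpolation=cv2.INTER_CUBIC))
rows([])
```

```text
t 6.1 pad [-0.2058  0.0317  0.027 ] F [-5.2 -8.6  1.9]
```

View pics/s5z.png

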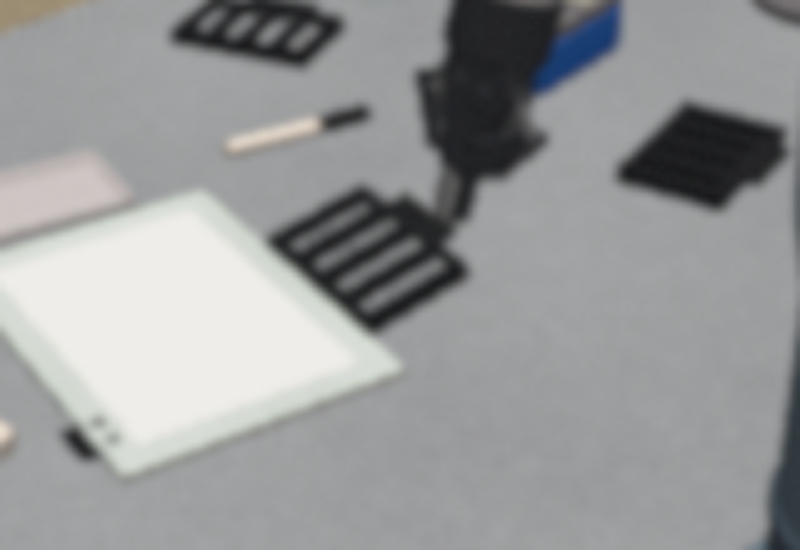

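Run:
```python
from h import *
th=np.linspace(15,45,12)
a=arc(th,12+th*.3,4,s=4.5);print(np.round(a,4).tolist());rows(a)
```

```text
[[-0.2015, 0.031, 0.0295, 16.5], [-0.1998, 0.031, 0.0339, 17.3182], [-0.1979, 0.031, 0.0383, 18.1364], [-0.1958, 0.031, 0.0425, 18.9545], [-0.1935, 0.031, 0.0467, 19.7727], [-0.191, 0.031, 0.0507, 20.5909], [-0.1882, 0.031, 0.0546, 21.4091], [-0.1853, 0.031, 0.0584, 22.2273], [-0.1822, 0.031, 0.0621, 23.0455], [-0.1789, 0.031, 0.0656, 23.8636], [-0.1755, 0.031, 0.069, 24.6818], [-0.1719, 0.031, 0.0722, 25.5]]
t 6.1 pad [-0.2058  0.0317  0.027 ] F [-5.2 -8.6  1.9]
0.0048 0.0007 -0.0013 0.0 0.6 -0.4; 0.0076 0.0007 -0.0050 0.0 1.4 -0.4; 0.0106 0.0007 -0.0087 0.0 2.2 -0.4; 0.0138 0.0006 -0.0122 0.0 3.0 -0.4; 0.0172 0.0006 -0.0155 0.0 3.9 -0.4; 0.0207 0.0006 -0.0187 0.0 4.7 -0.4; 0.0244 0.0006 -0.0218 0.0 5.5 -0.4; 0.0283 0.0005 -0.0246 0.0 6.3 -0.4; 0.0323 0.0005 -0.0273 0.0 7.1 -0.4; 0.0364 0.0005 -0.0298 0.0 8.0 -0.4; 0.0406 0.0005 -0.0320 0.0 8.8 -0.4; 0.0450 0.0004 -0.0341 0.0 9.6 -0.4
```

>>> send_rows --rows "0.0048 0.0007 -0.0013 0 0.6 0; 0.0076 0.0007 -0.005 0 1.4 0; 0.0106 0.0007 -0.0087 0 2.2 0; 0.0138 0.0007 -0.0122 0 3 0; 0.0172 0.0007 -0.0155 0 3.9 0; 0.0207 0.0007 -0.0187 0 4.7 0; 0.0244 0.0007 -0.0218 0 5.5 0; 0.0283 0.0007 -0.0246 0 6.3 0"

```text
clock: 6.9
tcp_pos: [0.4491, -0.1311, 0.0588]
tcp_rot: [-3.14, -0.389, 1.364]
ft_force: [0.4, -1.5, 0.1]
opening: 0.001
```

Run:
```python
from h import *
p=snap("side","s6");i=p["img"][:,:,::-1][160:270,190:350]; cv2.imwrite("pics/s6z.png",cv2.resize(i,None,fx=5,fy=5,interpolation=cv2.INTER_CUBIC))
th=np.linspace(36,60,9)
a=arc(th,12+th*.3,4,s=4.5);print(np.round(a,4).tolist());rows(a)
```

```text
[[-0.1832, 0.031, 0.061, 22.8], [-0.1796, 0.031, 0.0649, 23.7], [-0.1758, 0.031, 0.0686, 24.6], [-0.1719, 0.031, 0.0722, 25.5], [-0.1677, 0.031, 0.0755, 26.4], [-0.1634, 0.031, 0.0786, 27.3], [-0.1589, 0.031, 0.0815, 28.2], [-0.1542, 0.031, 0.0841, 29.1], [-0.1494, 0.031, 0.0866, 30.0]]
t 6.95 pad [-0.1845  0.0307  0.0591] F [-0.4 -0.4 -0.3]
0.0020 -0.0003 -0.0013 0.1 0.5 -0.3; 0.0067 -0.0004 -0.0036 0.1 1.4 -0.3; 0.0116 -0.0004 -0.0056 0.1 2.3 -0.3; 0.0166 -0.0004 -0.0073 0.1 3.2 -0.3; 0.0217 -0.0004 -0.0088 0.1 4.1 -0.3; 0.0269 -0.0005 -0.0101 0.1 5.0 -0.3; 0.0322 -0.0005 -0.0110 0.1 5.9 -0.3; 0.0375 -0.0005 -0.0117 0.1 6.8 -0.3; 0.0429 -0.0006 -0.0121 0.1 7.7 -0.3
```

View pics/s6z.png

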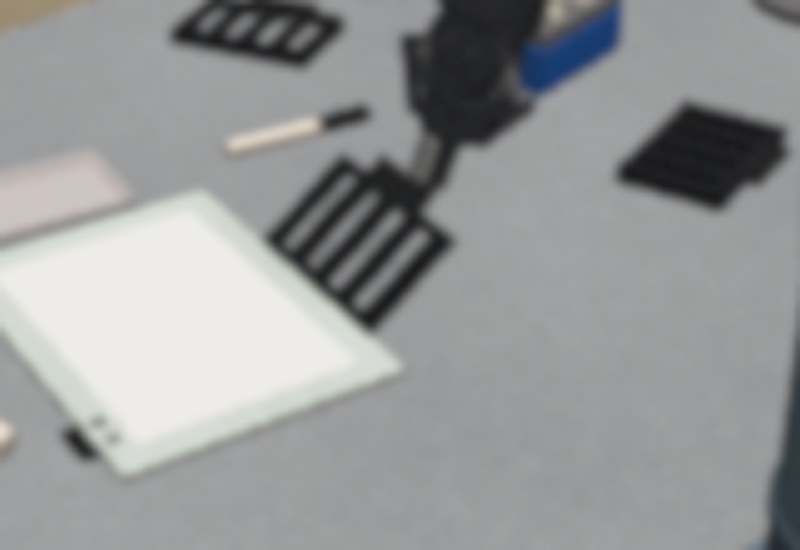

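>>> send_rows --rows "0.003 0 -0.0015 0 0.5 0; 0.0075 0 -0.0036 0 1.4 0; 0.0122 0 -0.0056 0 2.3 0; 0.017 0 -0.0073 0 3.2 0; 0.022 0 -0.0088 0 4.1 0; 0.027 0 -0.01 0 5 0; 0.0322 0 -0.011 0 5.9 0; 0.0375 0 -0.0117 0 6.8 0"

```text
clock: 7.75
tcp_pos: [0.4554, -0.101, 0.0844]
tcp_rot: [-3.14, -0.51, 1.364]
ft_force: [-0.8, 0.9, -0.1]
opening: 0.001
```

Run:
```python
from h import *
p=snap("side","s7");i=p["img"][:,:,::-1][160:270,190:350]; cv2.imwrite("pics/s7z.png",cv2.resize(i,None,fx=5,fy=5,interpolation=cv2.INTER_CUBIC))
th=np.linspace(60,92,12)
a=arc(th,[30]*12,4,s=4.5);print(np.round(a,4).tolist());rows(a)
```

```text
[[-0.1494, 0.031, 0.0866, 30.0], [-0.1448, 0.031, 0.0888, 30.0], [-0.1401, 0.031, 0.0908, 30.0], [-0.1353, 0.031, 0.0925, 30.0], [-0.1304, 0.031, 0.094, 30.0], [-0.1254, 0.031, 0.0953, 30.0], [-0.1203, 0.031, 0.0963, 30.0], [-0.1153, 0.031, 0.097, 30.0], [-0.1101, 0.031, 0.0975, 30.0], [-0.105, 0.031, 0.0977, 30.0], [-0.0999, 0.031, 0.0977, 30.0], [-0.0948, 0.031, 0.0974, 30.0]]
t 7.8 pad [-0.1536  0.0305  0.0845] F [-0.2 -0.3  0.6]
0.0046 -0.0005 0.0002 0.1 0.7 -0.3; 0.0097 -0.0006 0.0005 0.1 0.7 -0.3; 0.0148 -0.0006 0.0011 0.1 0.7 -0.3; 0.0199 -0.0006 0.0019 0.1 0.7 -0.3; 0.0249 -0.0006 0.0030 0.1 0.7 -0.3; 0.0299 -0.0007 0.0044 0.1 0.7 -0.3; 0.0347 -0.0007 0.0060 0.1 0.7 -0.3; 0.0395 -0.0007 0.0078 0.1 0.7 -0.3; 0.0442 -0.0008 0.0099 0.1 0.7 -0.3; 0.0488 -0.0008 0.0122 0.1 0.7 -0.3; 0.0533 -0.0008 0.0148 0.1 0.7 -0.3; 0.0576 -0.0009 0.0175 0.1 0.7 -0.3
```

View pics/s7z.png

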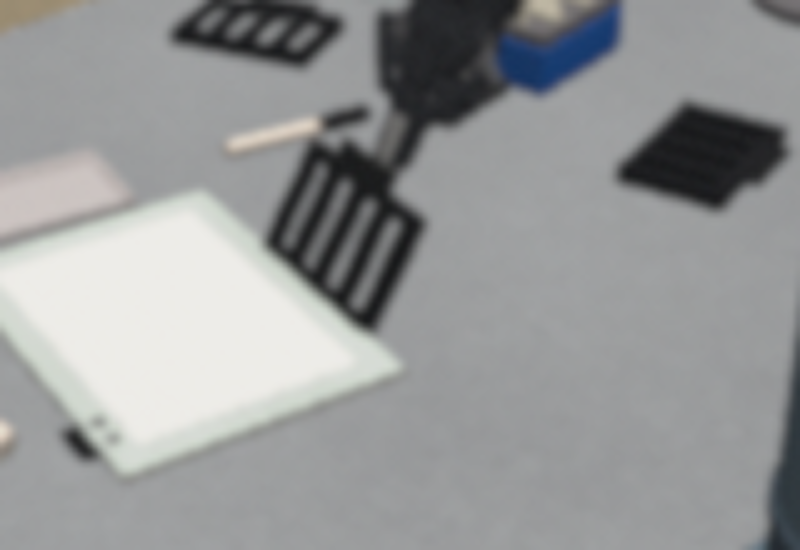

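>>> send_rows --rows "0.0046 0 0.0005 0 0.7 0; 0.0097 0 0.0012 0 0.7 0; 0.0148 0 0.002 0 0.7 0; 0.0199 0 0.003 0 0.7 0; 0.0249 0 0.0043 0 0.7 0; 0.0299 0 0.0058 0 0.7 0; 0.0335 0 0.0072 0 0.7 0"

```text
clock: 8.5
tcp_pos: [0.4623, -0.068, 0.0948]
tcp_rot: [-3.14, -0.523, 1.364]
ft_force: [-1.0, 0.6, 0.5]
opening: -0.002
```

Run:
```python
from h import *
p=snap("side","s8");i=p["img"][:,:,::-1][160:270,190:350]; cv2.imwrite("pics/s8z.png",cv2.resize(i,None,fx=5,fy=5,interpolation=cv2.INTER_CUBIC))
rows(lin((-.12,.031,.092,30),(-.08,.031,.088,30),10))
```

```text
t 8.55 pad [-0.1195  0.0305  0.0949] F [ 0.3 -0.3 -0.2]
0.0014 -0.0006 0.0046 0.1 0.0 -0.3; 0.0047 -0.0006 0.0070 0.1 0.0 -0.3; 0.0079 -0.0006 0.0093 0.1 0.0 -0.3; 0.0112 -0.0006 0.0117 0.1 0.0 -0.3; 0.0144 -0.0006 0.0140 0.1 0.0 -0.3; 0.0177 -0.0006 0.0164 0.1 0.0 -0.3; 0.0210 -0.0007 0.0187 0.1 0.0 -0.3; 0.0242 -0.0007 0.0210 0.1 0.0 -0.3; 0.0275 -0.0007 0.0234 0.1 0.0 -0.3; 0.0308 -0.0007 0.0257 0.1 0.0 -0.3
```

View pics/s8z.png

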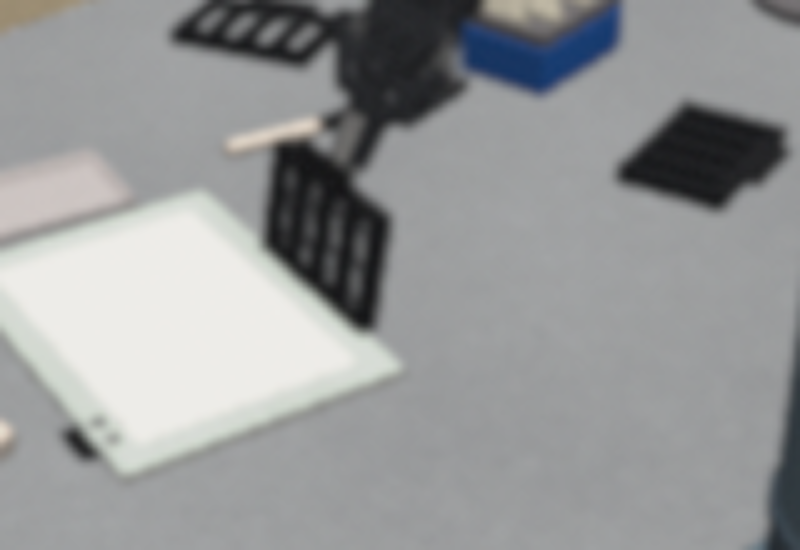

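>>> send_rows --rows "0.003 0 0.003 0 0 0; 0.006 0 0.005 0 0 0; 0.009 0 0.0072 0 0 0; 0.012 0 0.0094 0 0 0; 0.015 0 0.0116 0 0 0; 0.018 0 0.0138 0 0 0; 0.0205 0 0.0156 0 0 0; 0.023 0 0.0174 0 0 0"

```text
clock: 9.35
tcp_pos: [0.4687, -0.0376, 0.0928]
tcp_rot: [-3.14, -0.526, 1.366]
ft_force: [-2.4, 1.2, 15.4]
opening: 0.001
```

Run:
```python
from h import *
p=snap("side","s9");i=p["img"][:,:,::-1][160:270,190:350]; cv2.imwrite("pics/s9z.png",cv2.resize(i,None,fx=5,fy=5,interpolation=cv2.INTER_CUBIC))
rows(lin((-.09,.031,.088,30),(-.06,.031,.080,30),10))
```

```text
t 9.4 pad [-0.0884  0.0302  0.0929] F [-1.4  2.1 13. ]
-0.0016 -0.0008 0.0056 0.0 -0.1 -0.1; 0.0006 -0.0008 0.0078 0.0 -0.1 -0.1; 0.0028 -0.0008 0.0100 0.0 -0.1 -0.1; 0.0050 -0.0009 0.0122 0.0 -0.1 -0.1; 0.0072 -0.0009 0.0144 0.0 -0.1 -0.1; 0.0094 -0.0009 0.0166 0.0 -0.1 -0.1; 0.0115 -0.0009 0.0188 0.0 -0.1 -0.1; 0.0137 -0.0009 0.0210 0.0 -0.1 -0.1; 0.0159 -0.0009 0.0232 0.0 -0.1 -0.1; 0.0181 -0.0009 0.0254 0.0 -0.1 -0.1
```

View pics/s9z.png

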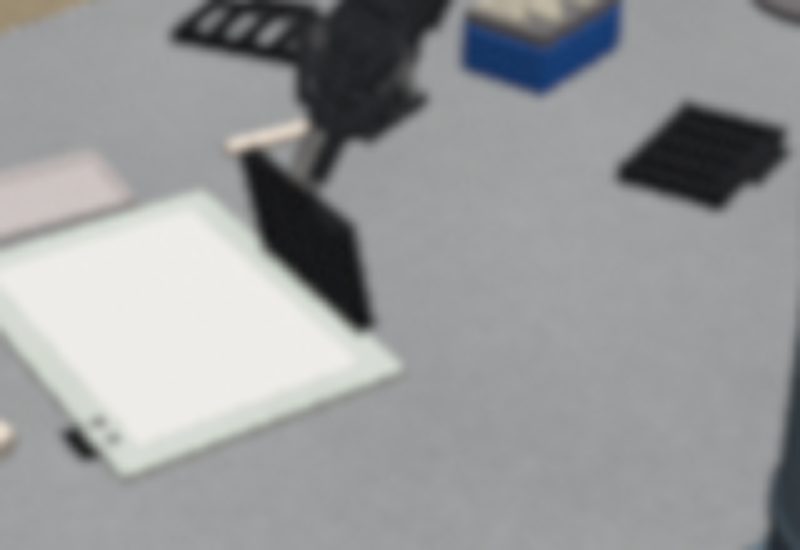

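>>> send_rows --rows "0.0025 0 -0.002 0 0 0; 0.005 0 -0.0015 0 0 0; 0.008 0 0 0 0 0; 0.011 0 0.0015 0 0 0; 0.0135 0 0.003 0 0 0; 0.016 0 0.0045 0 0 0"

```text
clock: 10.0
tcp_pos: [0.472, -0.0209, 0.0969]
tcp_rot: [-3.14, -0.526, 1.367]
ft_force: [-0.3, -0.5, 0.3]
opening: -0.002
```

Run:
```python
from h import *
p=snap("side","s10");i=p["img"][:,:,::-1][160:270,190:350]; cv2.imwrite("pics/s10z.png",cv2.resize(i,None,fx=5,fy=5,interpolation=cv2.INTER_CUBIC))
rows([])
```

```text
t 10.05 pad [-0.0716  0.0303  0.097 ] F [0.  1.  0.8]
```

View pics/s10z.png

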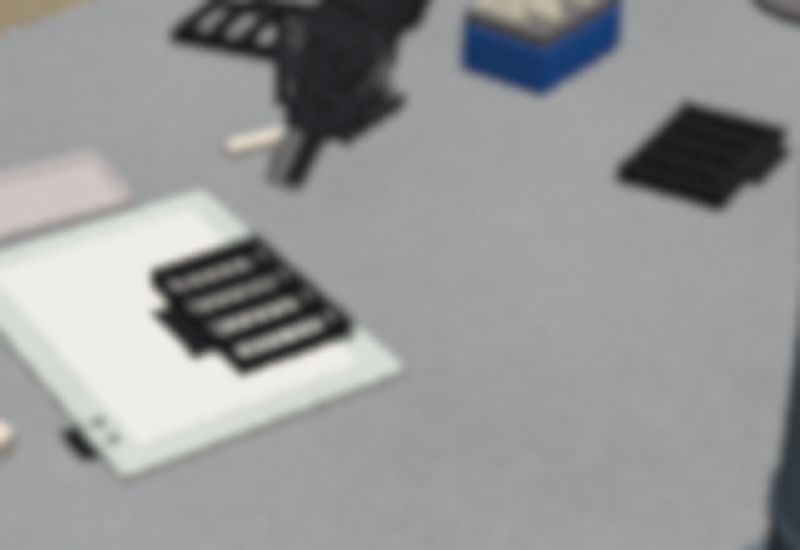

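Run:
```python
from h import *
rows([(-.15,.031,.1,0),(-.15,.031,.011,0)])
```

```text
t 10.05 pad [-0.0716  0.0303  0.097 ] F [0.  1.  0.8]
-0.0663 -0.0005 -0.0420 -0.1 -30.2 -0.1; -0.1110 -0.0004 0.0349 -0.1 -30.2 -0.1
```

>>> send_rows --rows "-0.022 0 -0.014 0 -7.5 0; -0.044 0 -0.028 0 -15 0; -0.066 0 -0.042 0 -22.6 0; -0.066 0 -0.042 0 -30.2 0; -0.085 0 -0.01 0 -30.2 0; -0.103 0 0.02 0 -30.2 0; -0.111 0 0.035 0 -30.2 0; -0.111 0 0.035 0 -30.2 0; -0.111 0 0.035 0 -30.2 0; -0.111 0 0.035 0 -30.2 0"

```text
clock: 11.05
tcp_pos: [0.457, -0.0974, 0.012]
tcp_rot: [3.141, 0.0, 1.368]
ft_force: [0.8, 0.4, 0.9]
opening: -0.001
```

Run:
```python
from h import *
p=snap("top","t11");i=p["img"][:,:,::-1][150:265,150:310]; cv2.imwrite("pics/t11z.png",cv2.resize(i,None,fx=5,fy=5,interpolation=cv2.INTER_CUBIC))
rows(lin((-.15,.031,.011,0),(-.066,.031,.011,0),12))
```

```text
t 11.1 pad [-0.15    0.0296  0.012 ] F [ 0.2 -0.9  0.4]
0.0070 -0.0014 0.0010 0.0 0.0 -0.1; 0.0140 -0.0014 0.0010 0.0 0.0 -0.1; 0.0210 -0.0014 0.0010 0.0 0.0 -0.1; 0.0280 -0.0014 0.0010 0.0 0.0 -0.1; 0.0350 -0.0015 0.0010 0.0 0.0 -0.1; 0.0420 -0.0015 0.0010 0.0 0.0 -0.1; 0.0490 -0.0015 0.0010 0.0 0.0 -0.1; 0.0560 -0.0015 0.0010 0.0 0.0 -0.1; 0.0630 -0.0015 0.0010 0.0 0.0 -0.1; 0.0700 -0.0015 0.0010 0.0 0.0 -0.1; 0.0770 -0.0016 0.0010 0.0 0.0 -0.1; 0.0840 -0.0016 0.0010 0.0 0.0 -0.1
```

View pics/t11z.png

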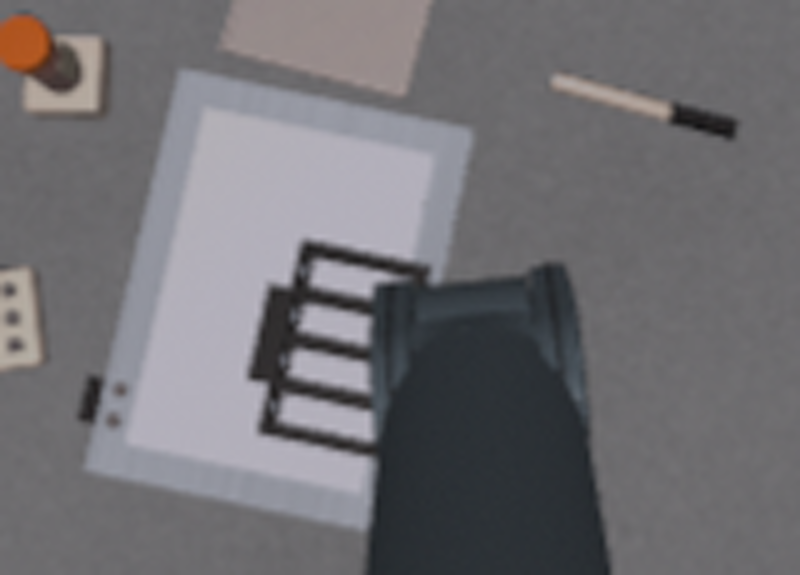

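>>> send_rows --rows "0.01 0.0045 0.001 0 0 0; 0.02 0.0045 0.001 0 0 0; 0.03 0.0045 0.001 0 0 0; 0.038 0.0045 0.001 0 0 0; 0.044 0.0045 0.001 0 0 0; 0.05 0.0045 0.001 0 0 0; 0.056 0.0045 0.001 0 0 0; 0.062 0.0045 0.001 0 0 0; 0.068 0.0045 0.001 0 0 0; 0.074 0.0045 0.001 0 0 0; 0.08 0.0045 0.001 0 0 0; 0.085 0.0045 0.001 0 0 0"

```text
clock: 12.3
tcp_pos: [0.4787, -0.0145, 0.011]
tcp_rot: [3.141, 0.0, 1.368]
ft_force: [-0.7, -0.5, -0.1]
opening: -0.0
```

>>> send_rows --rows "-0.01 0 0 0 0 0; -0.03 0 0 0 0 0; -0.06 0 -0.03 0 0 0; -0.1 0 -0.06 0 0 0; -0.15 0 -0.09 0 0 0; -0.2 0 -0.12 0 0 0; -0.25 0 -0.15 0 0 0; -0.27 0 -0.15 0 0 0; -0.27 0 -0.15 0 0 0; -0.27 0 -0.15 0 0 0"

```text
clock: 13.3
tcp_pos: [0.4233, -0.2803, 0.1612]
tcp_rot: [3.141, 0.001, 1.365]
ft_force: [-0.3, -0.4, -0.5]
opening: 0.003
```

Run:
```python
from h import *
p=snap("top","t12");i=p["img"][:,:,::-1][150:265,150:310]; cv2.imwrite("pics/t12z.png",cv2.resize(i,None,fx=5,fy=5,interpolation=cv2.INTER_CUBIC))
p=snap("side","s12");i=p["img"][:,:,::-1][160:290,170:350]; cv2.imwrite("pics/s12z.png",cv2.resize(i,None,fx=4,fy=4,interpolation=cv2.INTER_CUBIC))
rows([])
```

```text
t 13.4 pad [-0.3334  0.0262  0.1605] F [ 0.1  0.9 -0.5]
```

View pics/t12z.png

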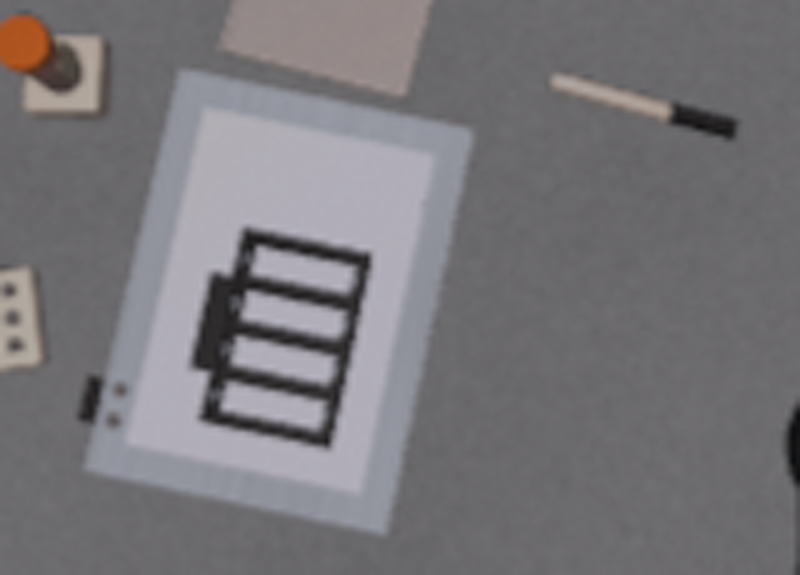

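View pics/s12z.png

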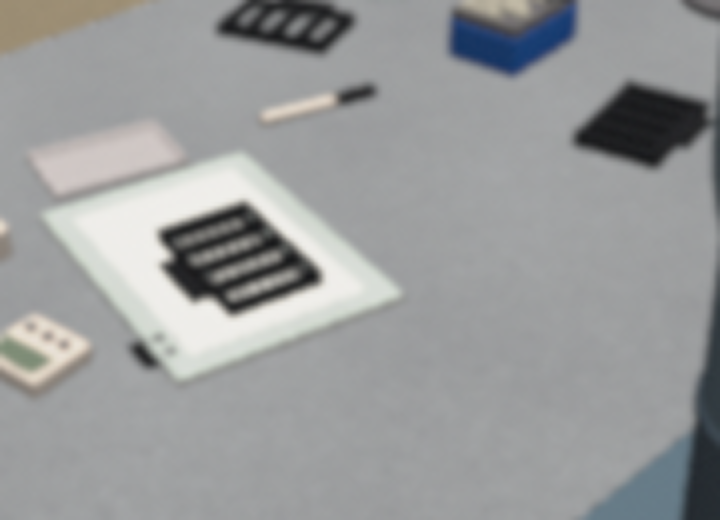

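Run:
```python
from h import *
print(ctrl.finish_job())
```

```text
the job is handed in; nothing more can be done
None
```

The carrier is flipped and lying face up on the light pad, with the whole frame and tab inside the lit panel. I handed the job in at about 13.4 s of the 67 s allowed.

- **Push to the pad:** I pushed the carrier with shut fingers on its tab edge until its straight long side was flush against the pad's edge.
- **Tip and flip:** I kept pushing forward and up along an arc under the tab, never gripping it. The carrier tipped about the pad edge and fell over onto the pad.
- **Final push:** I pushed it about 40 mm further from the straight side, then drew the arm back clear of everything.

**Last checks:** The top and side pictures show the carrier face up, square to the pad, with roughly 20 mm or more of lit panel showing on every side. The pen, lid, timer, tube stand, tip box and look-alike carriers show no sign of having moved.

**Forces:** The highest wrist force I read was about 17 N, while pressing the carrier against the pad edge. Near upright, the fingertip briefly pressed down on the carrier's edge with about 15 N. I raised the tool and the flip then completed. I only sampled force at the end of each move, so brief peaks in between were not seen.

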